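# Wind the saw's length stop back one turn and run the tube up to it

### The job

Set the cut length: with the fingertips, push the hand wheel clockwise (seen from above) by its upright black handle through exactly one full turn, so that the handle is back beside the fixed pointer, and leave it there without winding on past it. Then push the square tube along its channel, by its plugged end, until it butts against the stop plate. Only push: never pinch, lift or carry anything, and leave the other things on the bench alone.

Things in the scene. Friction and masses are not known exactly. Their poses are not given: they have to be found in the camera images.
- bed: Fixed grey steel bed, 100 wide (its x), 455 long (its y), 30 high. On top a straight channel between two steel fences 6 thick, 18 high (tops 48 above the bench), 45 apart inside, from y = -305 to +25. Origin: on the bench top, on the channel's centre line; +y runs along the channel from the tube towards stop plate and hand wheel.
- turret: Fixed round grey gear turret, 104 diameter, 72 high, 190 from the bed's origin along bed +y. Origin: on the bench top, on the wheel's upright axis. Its +x points to its pointer: a steel strip reaching 104 from the axis, beyond the rim, with an upturned tip (top 87 above the bench). It points a different way every time: to where the handle stands at the start.
- wheel (a joint): Turn of the hand wheel, rad: 0 at the start, grows clockwise seen from above, 6.283 after one turn; no end stop there. A level three-spoked aluminium ring on an upright axis, rim 144 across outside, rim top 104 above the bench. Needs about 0.2 N m (3 N at the handle) and stays where left. Clockwise draws the stop plate away from the tube, 20 mm per turn.
- grip: The wheel's upright handle, a black round post 22 in diameter and 60 tall standing on the rim at the end of a spoke, 65 from the wheel axis; it spins freely on its own pin. Origin: centre of its foot, 102 above the bench.
- grip_top (a point): Centre of the top of the handle, 162 above the bench.
- tube: Loose 40 x 40 mm square steel tube, 160 long along its y, about 0.5 kg, lying in the channel (floor 30 above the bench, tube top 70) with 2.5 mm play either side. Origin: centre of its underside. +y points towards the stop plate.
- tube_push (a point): Centre of the tube's flat end farthest from the stop plate, closed by a black plug (82 from the tube's origin along -y, 50 above the bench); push here.
- tube_nose (a point): Centre of the tube's open end that faces the stop plate (78 from the origin along +y, 50 above the bench).
- stop_face (a point): Centre of the face of the stop plate that the tube is to meet, 50 above the bench; plate 66 wide, 76 high above the bench. Axes as the bed's: +y points from the tube to the plate. It moves along +y only as the wheel turns clockwise; pushing the plate does not turn the wheel below about 50 N.
- offcut: Bystander, loose: short open offcut of 40 mm square steel tube, 70 long, lying (mm). Origin: about the middle of its underside.
- tape: Bystander, loose: yellow tape measure 62 x 36 x 60 (mm). Origin: about the middle of its underside.
- wrench: Bystander, loose: open-ended steel wrench 180 long, lying (mm). Origin: about the middle of its underside.
- square: Bystander, loose: try square, wooden stock 110 long with a 140 mm steel blade, lying flat (mm). Origin: about the middle of its underside.
- jar: Bystander, loose: closed glass jar of 64 diameter, 75 tall (mm). Origin: about the middle of its underside.
- marker: Bystander, loose: white paint marker, round rod 16 thick, 130 long, lying (mm). Origin: about the middle of its underside.
- hammer: Bystander, loose: hammer, lying (mm). Origin: about the middle of its underside.

How it is judged (in metres and radians):
On the way, in this order (a step that is already met when the one before it is completed fails the run):
1. the fingers push the wheel by its handle past a quarter turn clockwise (value of joint wheel above 1.57 rad and contact force between the fingers and grip above 0.3 N).
2. and, still by its handle, past three quarters of a turn (value of joint wheel above 4.71 rad and contact force between the fingers and grip above 0.3 N).
3. the wheel rests after one full turn, handle beside the pointer (within 10 degrees), the fingers off it (value of joint wheel between 6.113 and 6.453 rad and velocity of joint wheel below 0.1 rad/s and contact force between the fingers and grip below 0.1 N), for 0.2 s.
4. the tube is pushed along the channel up to the stop plate (value of joint wheel between 6.113 and 6.453 rad and y of tube_nose in the frame of stop_face above -0.003 m and x of tube_nose in the frame of stop_face between -0.006 and 0.006 m and height (world z) of tube below 0.034 m and angle between tube's own z axis and vertical below 0.05 rad and contact force between the fingers and tube above 0.3 N).
At the end, for the whole second after the job is handed in: The wheel stands one full clockwise turn from its start, within 0.17 rad (10 degrees), and still; the tube lies level in its channel, at rest, its nose within 3 mm of the stop plate (value of joint wheel between 6.113 and 6.453 rad and y of tube_nose in the frame of stop_face above -0.003 m and x of tube_nose in the frame of stop_face between -0.006 and 0.006 m and height (world z) of tube below 0.034 m and angle between tube's own z axis and vertical below 0.05 rad and linear speed of tube below 0.01 m/s and velocity of joint wheel between -0.05 and 0.05 rad/s); the robot touches nothing.
It fails at once if the wheel is wound the wrong way (more than 0.4 rad) (value of joint wheel below -0.4 rad).
It fails at once if the wheel is wound well past one turn (more than 0.4 rad) (value of joint wheel above 6.683 rad).
It fails at once if the handle or the tube is pinched or forced (over 35 N on it) (contact force between the fingers and grip above 35 N or contact force between the fingers and tube above 35 N).
It fails at once if the tube is lifted or tipped (height (world z) of tube above 0.042 m or angle between tube's own z axis and vertical above 0.2 rad).
It fails at once if a bystander is shifted by more than 30 mm or lifted (distance of any of offcut, tape, wrench, square, jar, marker, hammer from where it was at the start of the episode above 0.03 m).
It also fails if it takes over 64 s, if anything falls off the work surface, if the arm or the gripper's body presses on something with over 40 N, if the wrist force passes 120 N, or if a joint passes its speed limit or range.

### The arm

A 6-joint arm with a two-finger parallel gripper is mounted at the origin on the work surface. World frame = base frame: x ahead of the robot, y to its left, z up, the work surface at z = 0. Lengths are in m, angles in degrees, forces in N, time in s.
With the tool pointing down it reaches from about 0.3 to 0.75 m from the base axis. Payload 8.5 kg.
Tool frame: the origin (TCP) lies at the very end of the fingers, on their centre line; the grasp point (between the pads) lies 19 mm behind it (env.hold_point_z is the distance from the TCP to the grasp point, in m); z points along the fingers, y is the line along which they close (so a half turn about z gives the same grasp; the last joint's range is limited). The gripper opens to 85 mm and grips with 20 to 120 N. Pads are 22 mm wide; open, the fingers measure 114 mm over their backs; the gripper's body (76 mm by 85 mm) begins 54 mm behind the grasp point. The pads swing forward as they close: fully open they stand 13 mm farther back than shut.
Start: joints at [-12.336, 21.807, 74.336, -0, 83.858, -12.336], TCP at [0.55, 0, 0.2] pointing down, gripper open.
Joint ranges: [-178.18, 178.18], [-50.72, 133.34], [12.68, 142.11], [-81.47, 261.47], [9.98, 163.14], [-165.26, 165.26]. Speed limits (degrees/s): [136.94, 136.94, 180, 180, 180, 180].

### API

Orientations are given as a 3x3 rotation matrix whose columns are the frame's x, y, z axes.
In Python, from rig import env, optics gives the robot as it stands.
- The arm moves only by the shell command python3 -m jog 'ROWS' [OPENING] [FORCE]. ROWS is JSON, a list of rows, each an object with "linear": the shift along the tool's x, y, z in units of 40 mm (1.0 is 40 mm), a list of three; "roll": the turn about the tool's z in units of 5 degrees (1.0 is 5 degrees). A call has 1 to 12 rows; each row shifts and turns the commanded pose from where the row before left it, along the tool's axes as they then stand; what a row does not reach is not made up. A row lasts 1/12 s, in which the tool goes at most 41.7 mm and 7.16 degrees, less where a joint would pass 70% of its speed; a pose out of reach is approached as far as the arm can. A call is refused whole if a number of a shift passes 1 or a number of a turn 1, either way. A call with a gripper value outside its range is refused whole. OPENING is the opening, from -1 (shut) to 1 (fully open), set as the call begins (- or left out, the last holds). The fingers move at their own pace and stop on an object; FORCE is the grip in N (left out, the last holds). Time passes only in rows, so rows that do not move let the fingers close. It gives the time, the measured TCP pose, the force, the opening and the grip force at its end, in the units of the state.
- env.observe(): the state, without advancing time (a new reading comes with each control period).
- optics.get_image(name): name is "scene" or "side" or "wrist"; returns the picture (420x560x3 uint8, red, green, blue); there is no depth.
- optics.calibration(name): a dict with "fov_y" (degrees; the focal length in pixels is half the picture's height over the tangent of half this angle, whatever the lens; pixels are square), "cx", "cy" (the principal point, pixels), "T" (4x4, takes a point from camera to world coordinates). Camera axes: x right, y down, z forward; pixel columns grow to the right and rows downward; lengths in m; the calibration is good to about 2 mm. The wrist camera is an equidistant fisheye: a pixel r from the principal point sees the ray r / f radians off the axis. A picture is of the moment at which its call begins: read the wrist's pose just before it. calibration takes no time and is no camera call; for the wrist camera it gives the pose at the moment of the call.
- env.close_job(): hands the job in; it is judged then, once.
The state is a dict: "time_s": time; "q": joint angles; "qvel": joint speeds; "joint_efforts": joint torques, N m; "position": TCP position; "tool_rot": TCP orientation; "ft_force": force on the tool from outside, world axes, zero at the start; "wrist_torque": the same for the moment, N m; "grip_width": finger opening in m; "gripper_force": force on a finger pad.
Only numpy, scipy, OpenCV 4.12 (cv2) and the standard library are available. Lean on these libraries where they do the work, as an engineer would, in place of code of your own. Each camera call takes 0.05 s, during which the arm holds its last target. There are 200 camera calls.

## Working session

There is one attempt and no reset: what is moved stays moved. The work goes in short steps, Python scripts to look and compute and a shell command to move; the robot and the scene stay as the last step left them, time stands still between calls to the robot, and variables do not carry over. Pictures are saved under pics/ and viewed, at most 10 in all, crops included, and the job is handed in when it is done.

```bash
ls; mkdir -p pics
python3 - <<'E'
from rig import env, optics
import cv2,numpy as np
for n in ["scene","side"]:
    im=optics.get_image(n); cv2.imwrite(f"pics/{n}0.png",im[:,:,::-1])
    c=optics.calibration(n); print(n,c["fov_y"],c["cx"],c["cy"],np.round(c["T"],3).tolist())
s=env.observe(); print(s["time_s"],np.round(s["tool_rot"],3).tolist(),env.hold_point_z)
E
```

```text
pics
scene 42.54624254838572 276.00325865875726 213.05582414254147 [[-0.818, 0.345, -0.461, 1.025], [0.576, 0.51, -0.639, 0.754], [0.014, -0.788, -0.616, 0.77], [0.0, 0.0, 0.0, 1.0]]
side 43.6101739572428 273.40338354934323 219.20005923477981 [[0.826, -0.319, 0.465, -0.004], [-0.564, -0.462, 0.684, -0.752], [-0.003, -0.827, -0.562, 0.803], [0.0, 0.0, 0.0, 1.0]]
0.1 [[-0.0, 1.0, -0.001], [1.0, 0.0, 0.0], [0.0, -0.001, -1.0]] 0.0187
```

View pics/scene0.png

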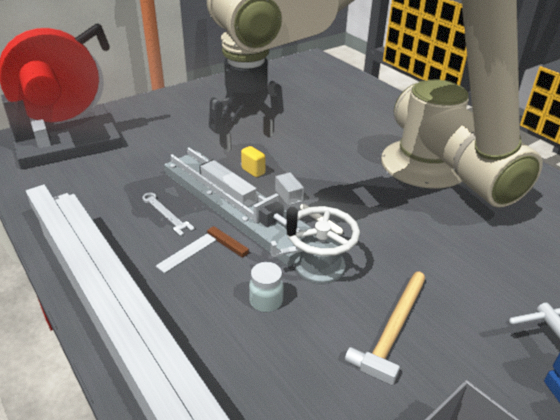

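View pics/side0.png

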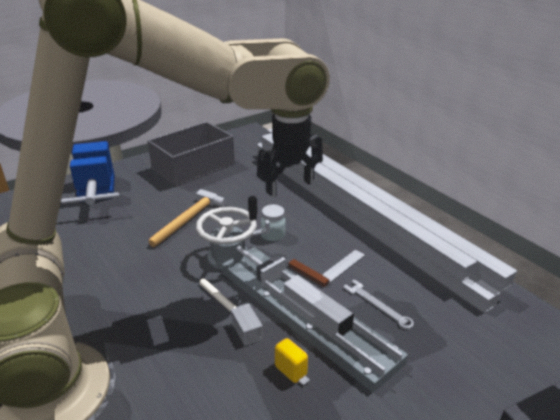

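Scene: handle about (292,221), wheel hub (323,227), tube (228,180). Side: handle (253,208), hub (227,223), plug (345,324). Next, enlarged crops.

```bash
cat > h.py <<'E'
import cv2,numpy as np
from rig import env,optics
def ray(n,px,c=None):
    c=c or optics.calibration(n); f=210/np.tan(np.radians(c["fov_y"]/2)); T=np.array(c["T"])
    d=T[:3,:3]@np.array([(px[0]-c["cx"])/f,(px[1]-c["cy"])/f,1]); return T[:3,3],d/np.linalg.norm(d)
def plane(n,px,z):
    o,d=ray(n,px); return o+d*(z-o[2])/d[2]
def tri(ps,pd):
    A=[];b=[]
    for n,p in (("scene",ps),("side",pd)):
        o,d=ray(n,p); P=np.eye(3)-np.outer(d,d); A.append(P); b.append(P@o)
    return np.linalg.lstsq(np.vstack(A),np.hstack(b),rcond=None)[0]
E
python3 - <<'E'
from h import *
a=cv2.imread("pics/scene0.png")[140:290,160:370]; b=cv2.imread("pics/side0.png")[185:395,190:420]
a=cv2.resize(a,(798,570),interpolation=cv2.INTER_CUBIC); cv2.imwrite("pics/c1.png",a)
b=cv2.resize(b,None,fx=2.8,fy=2.8,interpolation=cv2.INTER_CUBIC); cv2.imwrite("pics/c2.png",b)
E
```

```text
(no output)
```

View pics/c1.png

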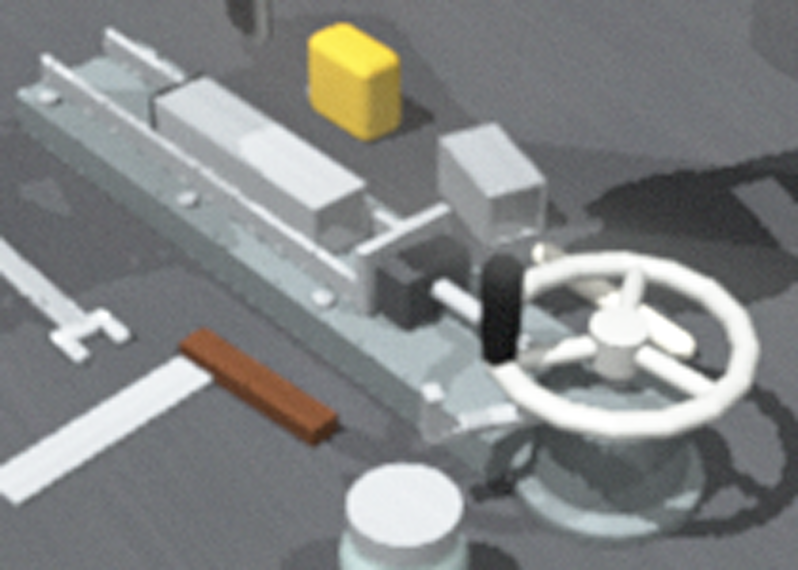

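View pics/c2.png

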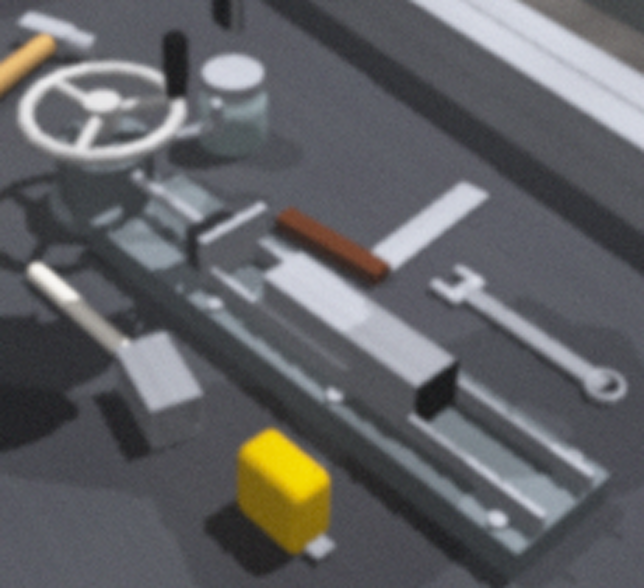

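Crops show the handle top at scene (292.4,209) and side (252.9,198.6). The tube's top corners, plug, stop plate and pointer tip (near scene (274,243)) are also clear. Now computing positions.

Run:
```python
from h import *
np.set_printoptions(precision=4,suppress=True)
S=lambda x,y:(160+x/3.8-.4,140+y/3.8-.4); D=lambda x,y:(190+x/2.8-.4,185+y/2.8-.4)
for n,box in (("scene",(285,195,365,265)),("side",(190,200,258,246))):
    im=cv2.imread(f"pics/{n}0.png"); x0,y0,x1,y1=box; sub=im[y0:y1,x0:x1]
    m=((sub.min(2)>165)).astype(np.uint8); k,l,st,_=cv2.connectedComponentsWithStats(m)
    i=1+np.argmax(st[1:,4]); cs,_=cv2.findContours((l==i).astype(np.uint8),0,1)
    h=cv2.convexHull(np.vstack(cs))[:,0]+[x0,y0]
    P=np.array([plane(n,p,.100)[:2] for p in h])
    from scipy.optimize import least_squares as ls
    r=ls(lambda v:np.hypot(*(P-v[:2]).T)-v[2],[*P.mean(0),.07],loss="soft_l1",f_scale=.002)
    print(n,"wheel",r.x,np.abs(r.fun).mean())
print("hub",tri(S(620,318),D(103,99)))
print("griptop",tri(S(503,262),D(176,38)), plane("scene",S(503,262),.162),plane("side",D(176,38),.162))
print("ptr tip", plane("scene",S(432,392),.087),plane("side",D(216,106),.087))
for k,p in dict(noseR=(318,208),noseL=(368,184),plugR=(153,97),plugL=(203,79)).items(): print(k,plane("scene",S(*p),.07))
for k,p in dict(plugL=(417,384),plugR=(456,360),noseR=(300,253),noseL=(263,278)).items(): print(k,plane("side",D(*p),.07))
for k,p in dict(pl=(200,242),pr=(266,206)).items(): print("stop",k,plane("side",D(*p),.076))
print("stop scene",plane("scene",S(358,252),.076),plane("scene",S(445,207),.076))
for k,p in dict(fRnear=(605,475),fLnear=(545,515)).items(): print(k,plane("side",D(*p),.048))
print("scene fence",plane("scene",S(43,58),.048),plane("scene",S(107,33),.048))
```

```text
scene wheel [0.483  0.143  0.0791] 0.0030572335444849423
side wheel [0.4781 0.1531 0.0708] 0.0014342912024709643
hub [0.4759 0.1485 0.1121]
griptop [0.5366 0.1279 0.1612] [0.5375 0.1286 0.162 ] [0.5357 0.1269 0.162 ]
ptr tip [0.5713 0.1181 0.087 ] [0.5678 0.1169 0.087 ]
noseR [ 0.5221 -0.0674  0.07  ]
noseL [ 0.4848 -0.0713  0.07  ]
plugR [ 0.5442 -0.2241  0.07  ]
plugL [ 0.508  -0.2249  0.07  ]
plugL [ 0.5077 -0.2221  0.07  ]
plugR [ 0.5453 -0.2197  0.07  ]
noseR [ 0.5239 -0.0645  0.07  ]
noseL [ 0.4838 -0.072   0.07  ]
stop pl [ 0.464  -0.0161  0.076 ]
stop pr [ 0.5315 -0.0087  0.076 ]
stop scene [ 0.5303 -0.0127  0.076 ] [ 0.4654 -0.0204  0.076 ]
fRnear [ 0.5715 -0.3406  0.048 ]
fLnear [ 0.5153 -0.3423  0.048 ]
scene fence [ 0.5663 -0.3367  0.048 ] [ 0.5165 -0.3414  0.048 ]
```

```bash
python3 -m jog '[{"linear":[0.83,-0.055,0]},{"linear":[0.83,-0.055,0]},{"linear":[0.83,-0.055,0]},{"linear":[0.83,-0.055,0]},{"linear":[0.83,-0.055,0]},{"linear":[0,0,0]},{"linear":[0,0,0]},{"linear":[0,0,0]},{"linear":[0,0,0]},{"linear":[0,0,0]},{"linear":[0,0,0]},{"linear":[0,0,0]}]' -1 20
python3 - <<'E'
import numpy as np
c=np.array([.476,.149]);a=np.radians(15-8*np.arange(0,49))
P=c+.065*np.c_[np.cos(a),np.sin(a)];d=np.diff(P,axis=0)/.04
for i,(x,y) in enumerate(d): print(i,round(y,2),round(x,2),end=' | ')
E
```

```text
0 -0.22 0.04 | 1 -0.23 0.01 | 2 -0.23 -0.02 | 3 -0.22 -0.05 | 4 -0.21 -0.08 | 5 -0.2 -0.11 | 6 -0.18 -0.14 | 7 -0.16 -0.16 | 8 -0.14 -0.18 | 9 -0.11 -0.2 | 10 -0.08 -0.21 | 11 -0.05 -0.22 | 12 -0.02 -0.23 | 13 0.01 -0.23 | 14 0.04 -0.22 | 15 0.07 -0.21 | 16 0.1 -0.2 | 17 0.13 -0.19 | 18 0.15 -0.17 | 19 0.18 -0.14 | 20 0.19 -0.12 | 21 0.21 -0.09 | 22 0.22 -0.06 | 23 0.23 -0.03 | 24 0.23 0.0 | 25 0.22 0.04 | 26 0.22 0.07 | 27 0.21 0.1 | 28 0.19 0.12 | 29 0.17 0.15 | 30 0.15 0.17 | 31 0.12 0.19 | 32 0.1 0.21 | 33 0.07 0.22 | 34 0.04 0.22 | 35 0.0 0.23 | 36 -0.03 0.23 | 37 -0.06 0.22 | 38 -0.09 0.21 | 39 -0.12 0.19 | 40 -0.14 0.18 | 41 -0.17 0.15 | 42 -0.19 0.13 | 43 -0.2 0.1 | 44 -0.21 0.07 | 45 -0.22 0.04 | 46 -0.23 0.01 | 47 -0.23 -0.02 | invalid input
```

```bash
python3 -m jog '[{"linear":[0.83,-0.055,0],"roll":0},{"linear":[0.83,-0.055,0],"roll":0},{"linear":[0.83,-0.055,0],"roll":0},{"linear":[0.83,-0.055,0],"roll":0},{"linear":[0.83,-0.055,0],"roll":0},{"linear":[0,0,0],"roll":0},{"linear":[0,0,0],"roll":0},{"linear":[0,0,0],"roll":0},{"linear":[0,0,0],"roll":0},{"linear":[0,0,0],"roll":0}]' -1 20
```

```text
time_s: 0.93
position: [0.5392, 0.1649, 0.1994]
tool_rot: [[0.002, 1.0, -0.0], [1.0, -0.002, -0.0], [-0.0, -0.0, -1.0]]
ft_force: [-0.2, -0.6, 1.0]
grip_width: 0.0002
gripper_force: 0.0
```

```bash
python3 -m jog '[{"linear":[0.02,0,0.37],"roll":0},{"linear":[0,0,0.37],"roll":0},{"linear":[0,0,0.37],"roll":0},{"linear":[0,0,0.37],"roll":0},{"linear":[0,0,0.37],"roll":0},{"linear":[0,0,0],"roll":0}]'
python3 - <<'E'
from h import *
a=optics.get_image("scene")[130:270,230:420,::-1]; b=optics.get_image("side")[140:280,170:360,::-1]
cv2.imwrite("pics/d1.png",cv2.resize(np.hstack([a,b]),None,fx=2.1,fy=2.1,interpolation=cv2.INTER_CUBIC))
E
```

```text
time_s: 1.43
position: [0.5378, 0.1658, 0.1229]
tool_rot: [[0.001, 1.0, -0.005], [1.0, -0.001, -0.0], [-0.001, -0.005, -1.0]]
ft_force: [-0.1, -0.3, -0.4]
grip_width: 0.0001
gripper_force: 0.0
```

View pics/d1.png

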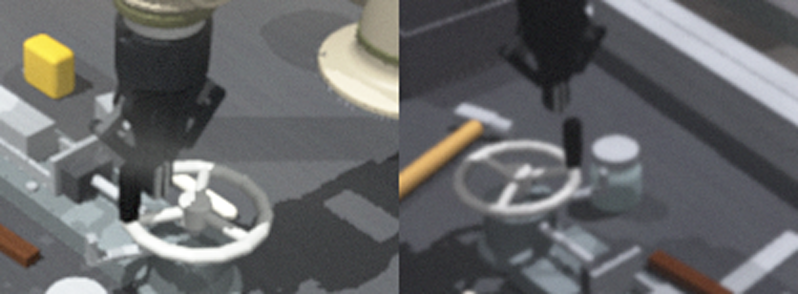

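Fingertips are behind the handle (+y side), between the handle at scene crop (130,195) and the hub. Now pushing around.

```bash
python3 -m jog '[{"linear":[-0.22,0.04,0],"roll":0},{"linear":[-0.23,0.01,0],"roll":0},{"linear":[-0.23,-0.02,0],"roll":0},{"linear":[-0.22,-0.05,0],"roll":0},{"linear":[-0.21,-0.08,0],"roll":0},{"linear":[-0.20,-0.11,0],"roll":0}]';python3 -m jog '[{"linear":[-0.18,-0.14,0],"roll":0},{"linear":[-0.16,-0.16,0],"roll":0},{"linear":[-0.14,-0.18,0],"roll":0},{"linear":[-0.11,-0.20,0],"roll":0},{"linear":[-0.08,-0.21,0],"roll":0},{"linear":[-0.05,-0.22,0],"roll":0}]'
python3 - <<'E'
from h import *
a=optics.get_image("scene")[130:270,230:420,::-1]; b=optics.get_image("side")[140:280,170:360,::-1]
cv2.imwrite("pics/d2.png",cv2.resize(np.hstack([a,b]),None,fx=2.1,fy=2.1,interpolation=cv2.INTER_CUBIC))
E
```

```text
time_s: 2.03
position: [0.531, 0.1132, 0.1261]
tool_rot: [[0.0, 1.0, 0.002], [1.0, -0.0, -0.0], [-0.0, 0.002, -1.0]]
ft_force: [2.2, 2.1, 3.2]
grip_width: 0.0001
gripper_force: 2.0
time_s: 2.53
position: [0.4852, 0.0852, 0.1254]
tool_rot: [[0.0, 1.0, -0.0], [1.0, -0.0, -0.0], [-0.0, -0.0, -1.0]]
ft_force: [2.9, 0.3, 0.8]
grip_width: 0.0
gripper_force: 1.7
```

View pics/d2.png

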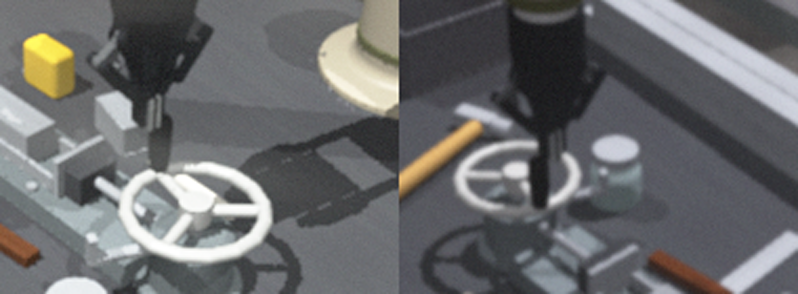

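Handle now at the tube side of the wheel, being pushed with about 3 N. Continuing.

```bash
python3 -m jog '[{"linear":[-0.02,-0.23,0],"roll":0},{"linear":[0.01,-0.23,0],"roll":0},{"linear":[0.04,-0.22,0],"roll":0},{"linear":[0.07,-0.21,0],"roll":0},{"linear":[0.10,-0.20,0],"roll":0},{"linear":[0.13,-0.19,0],"roll":0},{"linear":[0.15,-0.17,0],"roll":0},{"linear":[0.18,-0.14,0],"roll":0},{"linear":[0.19,-0.12,0],"roll":0},{"linear":[0.21,-0.09,0],"roll":0},{"linear":[0.22,-0.06,0],"roll":0},{"linear":[0.23,-0.03,0],"roll":0}]';python3 -m jog '[{"linear":[0.23,0,0],"roll":0},{"linear":[0.22,0.04,0],"roll":0},{"linear":[0.22,0.07,0],"roll":0},{"linear":[0.21,0.10,0],"roll":0},{"linear":[0.19,0.12,0],"roll":0},{"linear":[0.17,0.15,0],"roll":0},{"linear":[0.15,0.17,0],"roll":0},{"linear":[0.12,0.19,0],"roll":0},{"linear":[0.10,0.21,0],"roll":0},{"linear":[0.07,0.22,0],"roll":0},{"linear":[0.04,0.22,0],"roll":0}]'
python3 - <<'E'
from h import *
a=optics.get_image("scene")[130:270,230:420,::-1]; b=optics.get_image("side")[140:280,170:360,::-1]
cv2.imwrite("pics/d3.png",cv2.resize(np.hstack([a,b]),None,fx=2.1,fy=2.1,interpolation=cv2.INTER_CUBIC))
E
```

```text
time_s: 3.63
position: [0.4099, 0.1469, 0.1254]
tool_rot: [[-0.0, 1.0, -0.001], [1.0, 0.0, -0.0], [-0.0, -0.001, -1.0]]
ft_force: [0.7, -3.5, -0.7]
grip_width: -0.0
gripper_force: 1.7
time_s: 4.55
position: [0.471, 0.2152, 0.1254]
tool_rot: [[-0.0, 1.0, -0.0], [1.0, 0.0, 0.0], [0.0, -0.0, -1.0]]
ft_force: [-3.0, -0.2, 0.4]
grip_width: 0.0002
gripper_force: 1.6
```

View pics/d3.png

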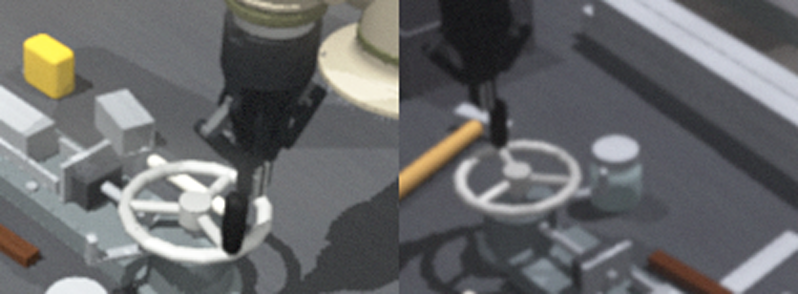

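Handle at the far-left of the wheel, about 270° done. Pushing on to just short of the pointer.

```bash
python3 -m jog '[{"linear":[0,0.23,0],"roll":0},{"linear":[-0.03,0.23,0],"roll":0},{"linear":[-0.06,0.22,0],"roll":0},{"linear":[-0.09,0.21,0],"roll":0},{"linear":[-0.12,0.19,0],"roll":0},{"linear":[-0.14,0.18,0],"roll":0},{"linear":[-0.17,0.15,0],"roll":0},{"linear":[-0.19,0.13,0],"roll":0},{"linear":[-0.20,0.10,0],"roll":0},{"linear":[0,0,0],"roll":0}]'
cat > g.py <<'E'
from h import *
im=optics.get_image("side"); np.save("side.npy",im)
sub=im[185:245,215:270]; m=(sub.max(2)<45).astype(np.uint8); k,l,st,ce=cv2.connectedComponentsWithStats(m)
for i in range(1,k):
    if st[i,4]>30: print("blob",st[i]+[215,185,0,0,0])
cv2.imwrite("pics/"+__import__("sys").argv[1],cv2.resize(im[170:270,190:300,::-1],None,fx=5,fy=5,interpolation=cv2.INTER_CUBIC))
E
python3 g.py e1.png
```

```text
time_s: 5.48
position: [0.5372, 0.173, 0.1257]
tool_rot: [[0.002, 1.0, 0.002], [1.0, -0.002, -0.001], [-0.001, 0.002, -1.0]]
ft_force: [-0.1, 0.6, -0.4]
grip_width: 0.0001
gripper_force: 0.0
blob [245 192   8  22 141]
```

View pics/e1.png

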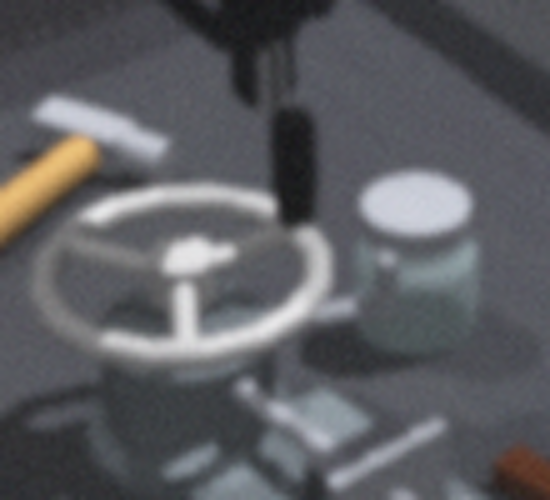

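Handle top at about (248.3,193) in the side image, short of its start position. Comparing with the same mask on the first picture.

```bash
cat > m.py <<'E'
from h import *
def blob(im):
    sub=im[180:240,225:270]; m=(sub.max(2)<45).astype(np.uint8); k,l,st,ce=cv2.connectedComponentsWithStats(m)
    i=1+np.argmax(st[1:,4]); ys,xs=np.where(l==i); top=ys.min(); s=(ys>=top+5)&(ys<=top+18)
    return st[i]+[225,180,0,0,0], ce[i]+[225,180]
r=plane("side",(252.5,198.3),.162)
for im in (cv2.imread("pics/side0.png"),optics.get_image("side")):
    b,c=blob(im); p=plane("side",c,.132)[:2]; print(b,c,p,np.degrees(np.arctan2(*(p-[.476,.149])[::-1])))
E
python3 m.py
```

```text
[249 197   8  22 135] [252.20740741 207.20740741] [0.53889718 0.13438083] -13.084911447547997
[245 192   8  22 138] [248.2173913  202.43478261] [0.5423215  0.15752869] 7.327796362707618
```

```bash
python3 -m jog '[{"linear":[-0.13,0,0],"roll":0},{"linear":[-0.13,0,0],"roll":0},{"linear":[-0.13,-0.01,0],"roll":0},{"linear":[-0.13,-0.02,0],"roll":0},{"linear":[-0.03,0,0],"roll":0},{"linear":[0,0,0],"roll":0}]'; python3 m.py
```

```text
time_s: 6.08
position: [0.5344, 0.1523, 0.1256]
tool_rot: [[0.001, 1.0, -0.0], [1.0, -0.001, -0.0], [-0.0, -0.0, -1.0]]
ft_force: [-0.1, 1.4, 0.4]
grip_width: 0.0
gripper_force: 0.4
[249 197   8  22 135] [252.20740741 207.20740741] [0.53889718 0.13438083] -13.084911447547997
[248 196   8  23 142] [252.         206.53521127] [0.54006207 0.1371263 ] -10.500427687823839
```

```bash
python3 -m jog '[{"linear":[-0.06,0,0],"roll":0},{"linear":[0,0,0],"roll":0},{"linear":[0.2,0,0],"roll":0},{"linear":[0.3,0,0],"roll":0},{"linear":[0,0,0],"roll":0},{"linear":[0,0,0],"roll":0},{"linear":[0,0,0],"roll":0},{"linear":[0,0,0],"roll":0}]'; python3 m.py
```

```text
time_s: 6.8
position: [0.5346, 0.1703, 0.1255]
tool_rot: [[-0.0, 1.0, -0.0], [1.0, 0.0, -0.0], [-0.0, -0.0, -1.0]]
ft_force: [-0.2, 0.3, -0.4]
grip_width: 0.0002
gripper_force: 0.0
[249 197   8  22 135] [252.20740741 207.20740741] [0.53889718 0.13438083] -13.084911447547997
[249 197   8  22 143] [252.27272727 207.31468531] [0.5387741  0.13390053] -13.524801145978113
```

Wheel is within about 0.5° of its start. Now lift, cross to behind the tube, align with the channel (roll −7.8°).

```bash
python3 -m jog '[{"linear":[0,0,-0.5],"roll":0},{"linear":[0,0,-0.7],"roll":0},{"linear":[0,0,-0.7],"roll":0},{"linear":[0,0,-0.6],"roll":0},{"linear":[0,0,0],"roll":0}]'; python3 -m jog '[{"linear":[-0.9,0,0],"roll":0},{"linear":[-0.9,0,0],"roll":0},{"linear":[-0.9,0,0],"roll":0},{"linear":[-0.9,0,0],"roll":0},{"linear":[-0.9,0,0],"roll":0},{"linear":[-0.9,0,0],"roll":0},{"linear":[-0.9,0,0],"roll":0},{"linear":[-0.9,0,0],"roll":0},{"linear":[-0.9,0,0],"roll":0},{"linear":[-0.9,0,0],"roll":0},{"linear":[-0.9,0,0],"roll":0},{"linear":[-0.95,0,0],"roll":0}]'; python3 -m jog '[{"linear":[0,-0.07,0],"roll":-0.8},{"linear":[0,0,0],"roll":-0.76},{"linear":[0,0,0.8],"roll":0},{"linear":[0,0,0.8],"roll":0},{"linear":[0,0,0.8],"roll":0},{"linear":[0,0,0.8],"roll":0},{"linear":[0,0,0],"roll":0},{"linear":[0,0,0],"roll":0}]'
python3 m.py
```

```text
time_s: 7.27
position: [0.5363, 0.1703, 0.2306]
tool_rot: [[0.0, 1.0, 0.009], [1.0, -0.0, 0.001], [0.001, 0.009, -1.0]]
ft_force: [-0.3, -1.4, 0.2]
grip_width: -0.0
gripper_force: 0.0
time_s: 8.27
position: [0.534, -0.2653, 0.225]
tool_rot: [[0.0, 1.0, -0.001], [1.0, -0.0, 0.0], [0.0, -0.001, -1.0]]
ft_force: [1.8, 0.1, -0.6]
grip_width: -0.0002
gripper_force: 0.0
time_s: 8.93
position: [0.5312, -0.2634, 0.0968]
tool_rot: [[-0.135, 0.991, -0.002], [0.991, 0.135, 0.002], [0.002, -0.002, -1.0]]
ft_force: [1.2, 1.0, 0.5]
grip_width: 0.0001
gripper_force: 0.0
[249 197   8  22 135] [252.20740741 207.20740741] [0.53889718 0.13438083] -13.084911447547997
[249 197   8  22 146] [252.39041096 207.39726027] [0.53880995 0.13344082] -13.913137580234059
```

```bash
python3 -m jog '[{"linear":[0,0,0.6],"roll":0},{"linear":[0,0,0.53],"roll":0},{"linear":[0,0,0],"roll":0},{"linear":[0.25,0,0],"roll":0},{"linear":[0.2,0,0],"roll":0},{"linear":[0.15,0,0],"roll":0},{"linear":[0.1,0,0],"roll":0},{"linear":[0.1,0,0],"roll":0},{"linear":[0.1,0,0],"roll":0},{"linear":[0.1,0,0],"roll":0}]'; python3 -m jog '[{"linear":[0.1,0,0],"roll":0},{"linear":[0.1,0,0],"roll":0},{"linear":[0.1,0,0],"roll":0},{"linear":[0.1,0,0],"roll":0},{"linear":[0.1,0,0],"roll":0},{"linear":[0.1,0,0],"roll":0},{"linear":[0.1,0,0],"roll":0},{"linear":[0.1,0,0],"roll":0}]'
python3 - <<'E'
from h import *
a=optics.get_image("scene")[140:280,160:350,::-1]; b=optics.get_image("side")[210:350,200:390,::-1]
cv2.imwrite("pics/f1.png",cv2.resize(np.hstack([a,b]),None,fx=2.1,fy=2.1,interpolation=cv2.INTER_CUBIC))
E
```

```text
time_s: 9.82
position: [0.5264, -0.2237, 0.0526]
tool_rot: [[-0.136, 0.991, 0.0], [0.991, 0.136, -0.0], [-0.0, 0.0, -1.0]]
ft_force: [-0.2, -0.9, -0.4]
grip_width: -0.0003
gripper_force: 0.0
time_s: 10.48
position: [0.5219, -0.1919, 0.0523]
tool_rot: [[-0.136, 0.991, -0.0], [0.991, 0.136, 0.0], [0.0, -0.0, -1.0]]
ft_force: [-0.4, 0.2, 0.2]
grip_width: -0.0001
gripper_force: 0.0
```

View pics/f1.png

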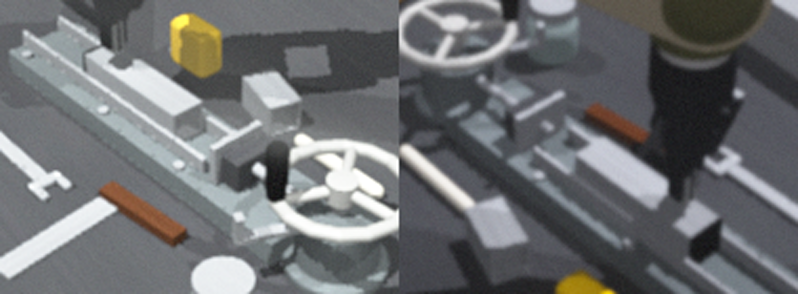

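The tube appears unmoved (plug still at side (346,322)), with the fingertips seen at about side (336,305). Checking where the tip projects.

Run:
```python
from h import *
s=env.observe(); p=np.array(s["position"]);print(s["time_s"],p,s["q"],s["ft_force"])
for n in("scene","side"):
    c=optics.calibration(n);f=210/np.tan(np.radians(c["fov_y"]/2));T=np.array(c["T"])
    for q in (p,p+[0,0,.02],np.array([.5265,-.224,.07]),np.array([.5265,-.224,.03])):
        v=T[:3,:3].T@(q-T[:3,3]); print(n,v[:2]/v[2]*f+[c["cx"],c["cy"]])
a=cv2.imread("pics/side0.png"); b=optics.get_image("side")[:,:,::-1]; sc=optics.get_image("scene")[:,:,::-1]
A=[x[280:350,300:390] for x in(a,b)]+[sc[140:210,180:270]]
cv2.imwrite("pics/f2.png",cv2.resize(np.hstack(A),None,fx=2.95,fy=2.95,interpolation=cv2.INTER_CUBIC))
```

```text
10.5833 [ 0.52189244 -0.19162716  0.05233967] [-3.23650009e+01  3.09197184e+01  8.56931901e+01  3.51636651e-03
  6.34022136e+01 -4.01977718e+01] [-0.17961181  0.75320536 -0.63512377]
scene [215.37775113 174.76275129]
scene [214.90942453 167.67377997]
scene [206.44484335 162.89241965]
scene [207.51755783 176.81042002]
side [333.52299061 316.10005508]
side [334.13877288 308.78683842]
side [346.61317316 318.36985924]
side [345.10384812 332.89424008]
```

View pics/f2.png

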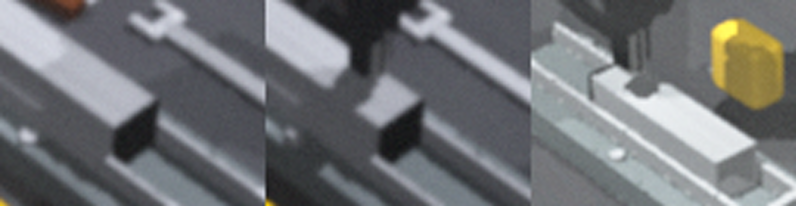

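The tip is clearly above the tube: its shadow lies on the tube at scene (218,170) and force is nil. So the shut fingers end well short of the nominal TCP. I'll back out behind the plug and lower with force feedback.

```bash
python3 -m jog '[{"linear":[0,0,-0.5],"roll":0},{"linear":[-0.6,0,0],"roll":0},{"linear":[-0.7,0,0],"roll":0},{"linear":[-0.6,0,0],"roll":0},{"linear":[0,0,0],"roll":0},{"linear":[0,0,0.4],"roll":0},{"linear":[0,0,0.2],"roll":0},{"linear":[0,0,0],"roll":0},{"linear":[0,0,0],"roll":0}]'
python3 - <<'E'
from h import *
s=env.observe(); p=np.array(s["position"]); R=np.array(s["tool_rot"])
for n in("scene","side"):
    c=optics.calibration(n);f=210/np.tan(np.radians(c["fov_y"]/2));T=np.array(c["T"])
    pr=lambda q:(lambda v:v[:2]/v[2]*f+[c["cx"],c["cy"]])(T[:3,:3].T@(q-T[:3,3]))
    im=optics.get_image(n).astype(int); b=cv2.imread(f"pics/{n}0.png")[:,:,::-1].astype(int)
    for h in (-.02,-.01,0,.01,.02,.03,.04,.05,.06,.07):
        u,v=pr(p+[0,0,h]); u0,v0=int(round(u)),int(round(v)); print(n,h,u0,v0,im[v0,u0-5:u0+6].mean(1).astype(int),b[v0,u0-5:u0+6].mean(1).astype(int))
E
```

```text
time_s: 11.43
position: [0.5321, -0.267, 0.0481]
tool_rot: [[-0.136, 0.991, -0.001], [0.991, 0.136, 0.001], [0.001, -0.001, -1.0]]
ft_force: [1.0, -0.9, 0.0]
grip_width: -0.0002
gripper_force: 0.0
scene -0.02 197 170 [205 210 200 173 150 155 155 121 101 144 160] [205 207 204 177 159 158 156 121 104 146 159]
scene -0.01 197 167 [162 156 157 157 156 155 152 118 126 172 191] [161 156 155 155 155 156 152 117 124 171 193]
scene 0 196 163 [158 156 155 151 153 151 157 154 150 148 133] [175 170 172 173 173 171 171 162 155 150 133]
scene 0.01 196 160 [159 159 159 158 155 160 153 143 151 153 151] [186 185 183 183 176 165 153 147 149 151 151]
scene 0.02 196 156 [156 161 161 152 149 153 156 169 192 216 209] [159 165 163 153 154 154 155 182 217 236 234]
scene 0.03 195 153 [153 156 149 134 120 120 140 169 181 177 152] [153 153 157 169 204 227 231 228 221 208 178]
scene 0.04 195 149 [ 48  53  52  60  89 109  91  79  92 100  94] [228 215 175 129 119 117 116 120 118 119 118]
scene 0.05 195 146 [ 56  58  57  78  93 108  93  76 100  92  75] [119 118 120 117 119 120 118 119 120 118 119]
scene 0.06 194 1
[... 494 characters left out ...]
  96  77  68  58  62  63  67]
side 0.01 363 335 [68 58 57 59 56 65 69 73 75 72 76] [75 63 60 60 65 68 71 75 79 80 77]
side 0.02 364 331 [ 74  75  74  77  74  76  78  95 127 150 161] [ 81  81  81  80  81  86 102 119 146 162 163]
side 0.03 364 328 [ 72  73  66  57  51  51  64  78  97 101 105] [ 81  93 104 127 148 164 165 160 151 138 127]
side 0.04 365 324 [32 28 33 27 33 40 54 70 76 68 69] [164 153 139 131 117 105  92  86  84  82  84]
side 0.05 365 320 [27 30 28 27 30 30 49 70 79 71 62] [95 91 85 85 82 77 82 82 81 81 85]
side 0.06 366 316 [30 26 29 27 31 31 34 39 42 48 54] [79 80 83 81 82 79 82 79 84 81 81]
side 0.07 366 312 [27 29 29 27 26 29 27 26 24 33 38] [83 80 82 83 83 86 84 83 84 82 82]
```

The finger end shows at about 32 mm above the reported TCP in both views. Checking bystander clearance, then lowering by 30 mm in steps.

```bash
python3 -m jog '[{"linear":[0,0,0.25],"roll":0},{"linear":[0,0,0.25],"roll":0},{"linear":[0,0,0.1],"roll":0},{"linear":[0,0,0],"roll":0}]'; python3 -m jog '[{"linear":[0,0,0.1],"roll":0},{"linear":[0,0,0.05],"roll":0},{"linear":[0,0,0],"roll":0}]'
python3 - <<'E'
from h import *
d=np.array([-.136,.991]);nrm=np.array([.991,.136])
D=lambda x,y:(190+x/2.8-.4,185+y/2.8-.4)
for k,p,z in(("tape",(270,435),.06),("tape",(328,480),.06),("tape",(240,455),.06),("tape",(300,500),.06),("off",(165,335),.04),("off",(200,390),.04)):
    q=plane("side",D(*p),z)[:2]-[.5265,-.224]; print(k,"across",q@nrm,"along",q@d)
E
```

```text
time_s: 11.87
position: [0.5316, -0.267, 0.0227]
tool_rot: [[-0.136, 0.991, -0.002], [0.991, 0.136, 0.002], [0.002, -0.002, -1.0]]
ft_force: [-0.6, 0.7, 0.5]
grip_width: -0.0003
gripper_force: 0.0
time_s: 12.12
position: [0.5322, -0.2675, 0.0179]
tool_rot: [[-0.136, 0.991, -0.0], [0.991, 0.136, 0.0], [0.0, -0.0, -1.0]]
ft_force: [-0.1, -0.3, 0.2]
grip_width: 0.0
gripper_force: 0.0
tape across -0.11884614557079441 along 0.04538742707005034
tape across -0.1176547593856415 along -0.008320823190199134
tape across -0.14560998069907546 along 0.04595000907620837
tape across -0.14262408268061988 along -0.007877773959950813
off across -0.0958261640171805 along 0.18376650846288115
off across -0.1136099961477154 along 0.12355958319765407
```

```bash
python3 -m jog '[{"linear":[0.2,0,0],"roll":0},{"linear":[0.2,0,0],"roll":0},{"linear":[0.15,0,0],"roll":0},{"linear":[0.1,0,0],"roll":0},{"linear":[0.1,0,0],"roll":0},{"linear":[0.1,0,0],"roll":0},{"linear":[0.1,0,0],"roll":0}]'; python3 -m jog '[{"linear":[0.1,0,0],"roll":0},{"linear":[0.1,0,0],"roll":0},{"linear":[0.1,0,0],"roll":0},{"linear":[0.1,0,0],"roll":0}]'
```

```text
time_s: 12.7
position: [0.5275, -0.2302, 0.0186]
tool_rot: [[-0.136, 0.991, 0.001], [0.991, 0.136, -0.001], [-0.001, 0.001, -1.0]]
ft_force: [1.0, -3.8, 0.1]
grip_width: -0.0002
gripper_force: 1.6
time_s: 13.03
position: [0.5252, -0.214, 0.0185]
tool_rot: [[-0.136, 0.991, 0.001], [0.991, 0.136, -0.001], [-0.001, 0.001, -1.0]]
ft_force: [0.6, -3.8, 2.7]
grip_width: 0.0003
gripper_force: 2.1
```

```bash
python3 -m jog '[{"linear":[0.1,0,0],"roll":0},{"linear":[0.1,0,0],"roll":0},{"linear":[0.1,0,0],"roll":0},{"linear":[0.1,0,0],"roll":0},{"linear":[0.1,0,0],"roll":0},{"linear":[0.1,0,0],"roll":0},{"linear":[0.1,0,0],"roll":0},{"linear":[0.1,0,0],"roll":0}]'
python3 - <<'E'
from h import *
im=optics.get_image("side"); print(env.observe()["ft_force"])
# profile along the channel centreline on tube top (z=.07)
d=np.array([-.136,.991]);c=optics.calibration("side");f=210/np.tan(np.radians(c["fov_y"]/2));T=np.array(c["T"])
nr=np.array([.991,.136])
for off in (-.01,0,.01):
  o=[]
  for a in np.arange(-.075,.045,.003):
    q=np.array([*(np.array([.5035,-.067])+nr*off+d*(a+.07)),.07]); v=T[:3,:3].T@(q-T[:3,3]); u=v[:2]/v[2]*f+[c["cx"],c["cy"]]
    o.append(int(cv2.getRectSubPix(cv2.cvtColor(im,cv2.COLOR_RGB2GRAY),(1,1),(float(u[0]),float(u[1])))[0,0]))
  print(o)
E
```

```text
time_s: 13.7
position: [0.5206, -0.182, 0.0183]
tool_rot: [[-0.136, 0.991, -0.0], [0.991, 0.136, -0.0], [-0.0, -0.0, -1.0]]
ft_force: [1.1, -5.6, 3.6]
grip_width: -0.0002
gripper_force: 2.5
[ 1.07009278 -2.74832185  1.37264801]
[199, 201, 197, 201, 199, 199, 198, 197, 199, 199, 199, 198, 200, 200, 200, 200, 200, 200, 200, 195, 184, 146, 112, 93, 87, 89, 94, 123, 163, 182, 163, 127, 100, 91, 100, 124, 153, 173, 177, 172]
[201, 202, 200, 201, 201, 202, 202, 202, 203, 203, 204, 201, 202, 202, 205, 204, 203, 203, 203, 194, 171, 131, 101, 91, 91, 89, 95, 123, 163, 179, 160, 122, 97, 92, 93, 106, 127, 142, 152, 153]
[203, 204, 202, 203, 203, 201, 201, 203, 202, 202, 203, 203, 201, 202, 202, 201, 202, 204, 202, 192, 168, 126, 97, 90, 88, 90, 97, 127, 167, 181, 168, 131, 102, 92, 96, 111, 129, 142, 149, 150]
```

```bash
python3 -m jog '[{"linear":[0.07,0,0],"roll":0},{"linear":[0.07,0,0],"roll":0},{"linear":[0.06,0,0],"roll":0},{"linear":[0.04,0,0],"roll":0}]'; python3 -m jog '[{"linear":[0.03,0,0],"roll":0},{"linear":[0.03,0,0],"roll":0}]';python3 -m jog '[{"linear":[0.03,0,0],"roll":0},{"linear":[0.03,0,0],"roll":0}]'
```

```text
time_s: 14.08
position: [0.5192, -0.1725, 0.0182]
tool_rot: [[-0.136, 0.991, -0.0], [0.991, 0.136, 0.0], [0.0, -0.0, -1.0]]
ft_force: [0.5, -4.0, 1.9]
grip_width: 0.0001
gripper_force: 2.1
time_s: 14.25
position: [0.5189, -0.1703, 0.0182]
tool_rot: [[-0.136, 0.991, -0.0], [0.991, 0.136, 0.0], [0.0, -0.0, -1.0]]
ft_force: [0.8, -4.6, 2.0]
grip_width: 0.0001
gripper_force: 2.0
time_s: 14.42
position: [0.5186, -0.168, 0.0182]
tool_rot: [[-0.136, 0.991, -0.0], [0.991, 0.136, 0.0], [0.0, -0.0, -1.0]]
ft_force: [-0.0, -4.9, 0.8]
grip_width: -0.0001
gripper_force: 2.0
```

```bash
for i in 1; do python3 -m jog '[{"linear":[0.03,0,0],"roll":0},{"linear":[0,0,0],"roll":0}]'; python3 -m jog '[{"linear":[0.03,0,0],"roll":0},{"linear":[0,0,0],"roll":0}]'; python3 -m jog '[{"linear":[0.03,0,0],"roll":0},{"linear":[0,0,0],"roll":0}]'; done | grep -E "posit|ft_f|pper"
```

```text
position: [0.5185, -0.1672, 0.0182]
ft_force: [-0.1, -6.8, 0.5]
gripper_force: 3.0
position: [0.5187, -0.1672, 0.0183]
ft_force: [0.8, -10.5, -0.9]
gripper_force: 5.6
position: [0.5189, -0.1672, 0.0185]
ft_force: [0.2, -15.8, -2.2]
gripper_force: 8.2
```

The tube is butted: force rises and the position is stuck. Backing off and verifying.

```bash
python3 -m jog '[{"linear":[-0.1,0,0],"roll":0},{"linear":[-0.3,0,0],"roll":0},{"linear":[-0.4,0,0],"roll":0},{"linear":[0,0,-0.7],"roll":0},{"linear":[0,0,-0.8],"roll":0},{"linear":[0,0,-0.8],"roll":0},{"linear":[0,0,0],"roll":0},{"linear":[0,0,0],"roll":0},{"linear":[0,0,0],"roll":0}]'; python3 m.py
python3 - <<'E'
from h import *
g=cv2.cvtColor(optics.get_image("side"),cv2.COLOR_RGB2GRAY); d=np.array([-.136,.991]);c=optics.calibration("side");f=210/np.tan(np.radians(c["fov_y"]/2));T=np.array(c["T"])
o=[]
for a in np.arange(.03,.12,.002):
    q=np.array([*(np.array([.5035,-.067])+d*a),.07]); v=T[:3,:3].T@(q-T[:3,3]); u=v[:2]/v[2]*f+[c["cx"],c["cy"]]
    o.append(int(cv2.getRectSubPix(g,(1,1),(float(u[0]),float(u[1])))[0,0]))
print(o)
E
```

```text
time_s: 15.67
position: [0.5221, -0.1964, 0.1095]
tool_rot: [[-0.135, 0.991, -0.001], [0.991, 0.135, 0.001], [0.001, -0.001, -1.0]]
ft_force: [0.3, -0.1, 0.0]
grip_width: -0.0
gripper_force: 0.0
[249 197   8  22 135] [252.20740741 207.20740741] [0.53889718 0.13438083] -13.084911447547997
[249 197   8  22 143] [252.26573427 207.27972028] [0.5388419 0.1340379] -13.392275510741417
[200, 202, 204, 202, 203, 203, 202, 203, 203, 202, 203, 204, 204, 203, 204, 203, 203, 198, 187, 173, 153, 130, 117, 126, 150, 173, 180, 171, 149, 122, 101, 93, 91, 93, 99, 108, 120, 133, 144, 151, 151, 151, 153, 152, 152]
```

The wheel is unmoved and the tube meets the plate. The narrow dark band is the plate's 6 mm rise above the tube.

```bash
python3 -c "
from rig import env
print(env.close_job())"
```

```text
the job is handed in; nothing more can be done
None
```

I handed the job in with the wheel one full clockwise turn round, the handle within about 1° of its starting place by the pointer, and the tube pushed against the stop plate (contact force rose to about 16 N); the verdict was not shown.

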